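# Close the filling port of a feed-water tank and run its wing nut down

### The job

The feed-water tank has just been filled: close its port. With your fingertip push the swing cover shut until it is fully home round the clamp stud, then turn the raised wing nut clockwise (seen from above) by stroke after stroke of the closed fingertips against its wings until it sits snug on the cover. Do not grip, pinch or straddle the nut or grip the cover's handle, and leave the things standing around the tank where they are; finish with the hand clear.

Things in the scene. Friction and masses are not known exactly. Their poses are not given: they have to be found in the camera images.
- tank: Fixed stainless feed-water tank on the bench, 120 mm high. Origin on the bench straight below the centre of the filling port (a 66 mm hole in a collar 80 mm across, 10 mm high); the tank spans x -147 to +127, y -157 to +137 mm. Its +x points away from the robot, give or take 17 degrees. The M12 clamp stud with the wing nut stands at x 0, y -85 mm; its top end is 168 mm above the bench.
- pivot (a point): Axis of the cover's upright pivot stud, at the height of the cover's top (134 mm above the bench); in the tank's frame x 0, y +85 mm. Axes as the tank's.
- housing_face (a point): Middle of the upper near edge of the heater terminal housing, a fixed steel box along the far edge of the tank's top: near face at x +53 mm in the tank's frame (y -145 to +125), upper edge 167 mm above the bench. It leaves too little room for a hand's fingers beyond the nut, so the wings are stroked from the other three sides. Axes as the tank's.
- cover (a joint): Angle (rad) of the swing cover about the pivot: 0 = fully home, its slot bottomed on the clamp stud (hard stop); grows as it opens towards the robot (clockwise from above), at most 1.7. Stays where left; takes about 3 N at the handle. Aluminium plate, underside 130, top 134 mm above the bench: a disc 92 mm across, centred 85 mm from the pivot, then a slotted ear out to 190 mm.
- cover_handle (a point): Centre of the black bar handle standing on the cover, 75 mm from the pivot axis: 48 mm long (along the line from pivot to cover centre), 12 mm thick, 28 mm high (134 to 162 mm above the bench). Push its broad robot-side face. Frame turns with the cover: x axis = the way it must be pushed to close, y axis points to the pivot.
- wing_nut (a joint): Angle (rad) the brass wing nut still has to turn clockwise (from above) until seated: 0 = snug on the cover (hard stop); starts 0.8 to 1.4 turns up (5.2 to 8.8) and falls as it is tightened, the nut sinking 1.75 mm a turn. Stays where left; takes about 0.035 N m (1.5 N at a wing).
- nut_centre (a point): Nut's axis at its underside, 136 mm above the bench when seated (a 2 mm washer lies on the cover), up to 2.5 mm more when raised. Frame turns with the nut: one wing along +x, one along -x. Boss 23 mm across, 14 mm high; two flat upright wings 5 mm thick, round-ended, reaching 32.5 mm from the axis, top 32 mm above the underside, outer parts' lower edge 8 mm above it.
- wing_end (a point): Outermost point of the wing along the nut's +x axis: 32.5 mm from the axis, 20 mm above the nut's underside. The other wing lies opposite. When the nut is seated this wing points half-way between the tank's -x and +y, the other half-way between +x and -y.
- plug_centre (a point): Centre of a loose brass pipe plug, 31 mm across the hexagon and 38 mm high, standing on the near right corner of the tank's top. A bystander: leave it.
- jug_centre (a point): Centre of a loose white measuring jug, 100 mm across, 125 mm high, with a handle, standing on the bench to the left of the tank. A bystander: leave it.
- funnel_centre (a point): Centre of a loose grey funnel, 108 mm across and 110 mm high, standing mouth down on the bench to the right of the tank. A bystander: leave it.
- spanner_grip (a point): Handle of a loose steel spanner 200 mm long lying on the bench to the left of the tank. A bystander: leave it.

How it is judged:
On the way, in this order (a step that is already met when the one before it is completed fails the run):
1. the cover is pushed fully home while the nut is still raised (value of joint cover below 0.03 rad and value of joint wing_nut above 3 rad), for 0.2 s.
2. the wing nut is run down snug on the closed cover (value of joint cover below 0.03 rad and value of joint wing_nut below 0.12 rad), for 0.2 s.
At the end, for the whole second after the job is handed in: The cover is within 0.03 rad of fully home, the wing nut within 0.12 rad (7 degrees) of its seat, and the bystanders rest within 15 mm of where they stood (all of step 2 and linear speed of each of plug, jug, funnel below 0.02 m/s); the robot touches nothing.
It fails at once if the nut is run down before the cover is under it (value of joint wing_nut below 3 rad and value of joint cover above 0.08 rad).
It fails at once if the wing nut is pinched between the fingers (z of the grasp point in the frame of nut_centre below 0.046 m and (((contact force between the fingers and wing_nut_c0 above 1.5 N or contact force between the fingers and wing_nut_c1 above 1.5 N) and (contact force between the fingers and wing_nut_c2 above 1.5 N or contact force between the fingers and wing_nut_c3 above 1.5 N)) or ((contact force between the fingers and wing_nut_c4 above 1.5 N or contact force between the fingers and wing_nut_c5 above 1.5 N) and (contact force between the fingers and wing_nut_c6 above 1.5 N or contact force between the fingers and wing_nut_c7 above 1.5 N)))).
It fails at once if the fingers are put astride the wing nut, one on either side, as if to grip it (z of the grasp point in the frame of nut_centre below 0.046 m and horizontal distance between the grasp point and nut_centre below 0.009 m).
It fails at once if the cover's handle is pinched between the fingers (z of the grasp point in the frame of cover_handle below 0.028 m and contact force between the fingers and cover_c6 above 1.5 N and contact force between the fingers and cover_c7 above 1.5 N).
It fails at once if a bystander is shifted or lifted by more than 15 mm (distance of any of plug_centre, jug_centre, funnel_centre, spanner_grip from where it was at the start of the episode above 0.015 m).
It also fails if it takes over 72 s, if anything falls off the work surface, if the arm or the gripper's body presses on something with over 40 N, if the wrist force passes 120 N, or if a joint passes its speed limit or range.

### The arm

A 6-joint arm with a two-finger parallel gripper is mounted at the origin on the work surface. World frame = base frame: x ahead of the robot, y to its left, z up, the work surface at z = 0. Lengths are in m, angles in rad, forces in N, time in s.
With the tool pointing down it reaches from about 0.3 to 0.95 m from the base axis. Payload 3.1 kg.
Tool frame: the origin (TCP) lies midway between the tips of the shut fingers; the grasp point (between the pads) lies 19 mm behind it (r.grip_point_offset is the z of the grasp point in the tool frame, in m); z points along the fingers, y is the direction in which the jaws open and shut (so a half turn about z gives the same grasp; the last joint's range is limited). The gripper opens to 85 mm and grips with 20 to 120 N. Pads are 22 mm wide; open, the fingers measure 114 mm over their backs; the gripper's body (76 mm by 85 mm) begins 54 mm behind the grasp point. The pads swing forward as they close: fully open they stand 13 mm farther back than shut.
Start: joints at [-1.235, 0.308, 1.634, -0, 1.2, -0.07], TCP at [0.247, -0.574, 0.231] pointing down, gripper open.
Joint ranges: [-3.06, 3.06], [-0.79, 1.96], [0.05, 2.63], [-1.19, 4.34], [0.05, 2.64], [-2.94, 2.94]. Speed limits (rad/s): [2.79, 2.79, 3.14, 3.14, 3.14, 3.14].

### API

Orientations are given as a unit quaternion [x, y, z, w].
In Python, from plant import r gives the robot as it stands.
- The arm moves only by the shell command python3 -m crank 'ROWS' [OPENING] [FORCE]. ROWS is text: rows parted by semicolons, each of 6 numbers parted by spaces: the shift along the tool's x, y, z in m, then the turn, a rotation vector about the tool's x, y, z in rad. A call has 1 to 20 rows; each row shifts and turns the commanded pose from where the row before left it, along the tool's axes as they then stand; what a row does not reach is not made up. A row lasts 1/12 s, in which the tool goes at most 41.7 mm and 7.16 degrees, less where a joint would pass 70% of its speed; a pose out of reach is approached as far as the arm can. A call is refused whole if a number of a shift passes 0.0417 or a number of a turn 0.125, either way. A call with a gripper value outside its range is refused whole. OPENING is the opening, from -1 (shut) to 1 (fully open), so that 0 is half open, set as the call begins (- or left out, the last holds). The fingers move at their own pace and stop on an object; FORCE is the grip in N (left out, the last holds). Time passes only in rows, so rows that do not move let the fingers close. It gives the time, the measured TCP pose, the force and the opening at its end, in the units of the state.
- r.state(): the state, without advancing time (a new reading comes with each control period).
- r.camera(name): name is "side" or "top"; returns the picture (384x512x3 uint8, red, green, blue); there is no depth.
- r.calibration(name): a dict with "camera_matrix" (3x3 intrinsics, pixels), "k1" (the pictures are not rectified: a ray, as slopes to the right and down, at radius r is drawn at 1 + k1 r^2 times it, then the intrinsics apply), "cam_to_world" (4x4, takes a point from camera to world coordinates). Camera axes: x right, y down, z forward; pixel columns grow to the right and rows downward; lengths in m; the calibration is good to about 2 mm. A picture is of the moment at which its call begins. calibration takes no time and is no camera call.
- r.hand_in(): hands the job in, once; it reports no verdict.
The state is a dict: "t": time; "joints": joint angles; "joint_velocities": joint speeds; "effort": joint torques, N m; "tcp_pos": TCP position; "eef_rot": TCP orientation; "wrist_force": force on the tool from outside, world axes, zero at the start; "moment": the same for the moment, N m; "width": opening from 0.0 (shut) to 1.0 (fully open).
Only numpy, scipy, OpenCV 4.12 (cv2) and the standard library are available. Lean on these libraries where they do the work, as an engineer would, in place of code of your own. Each camera call takes 0.05 s, during which the arm holds its last target. There are 200 camera calls.

## Working session

There is one attempt and no reset: what is moved stays moved. The work goes in short steps, Python scripts to look and compute and a shell command to move; the robot and the scene stay as the last step left them, time stands still between calls to the robot, and variables do not carry over. Pictures are saved under pics/ and viewed, about 8 in all and at most 12, crops included, and the job is handed in when it is done.

```bash
ls; mkdir -p pics
python3 - <<'E'
from plant import r
import cv2,numpy as np
print(r.state())
for n in("side","top"):
    im=r.camera(n); cv2.imwrite(f"pics/{n}0.png",cv2.cvtColor(im,cv2.COLOR_RGB2BGR)); c=r.calibration(n);print(n,c)
E
```

```text
pics
{'t': 0.0, 'joints': array([-1.23469453e+00,  3.09037800e-01,  1.63522493e+00,  8.54740063e-06,
        1.19969507e+00, -6.97165533e-02]), 'joint_velocities': array([ 0.00149966, -0.00057737, -0.0017027 , -0.00024051, -0.00111356,
        0.00039583]), 'effort': array([-1.21496472e-03, -4.15257454e+01, -2.76664925e+01, -1.56293122e-04,
        1.02862602e-02,  1.25966574e-05]), 'tcp_pos': array([ 0.24642083, -0.57345356,  0.23000838]), 'eef_rot': array([ 9.79484096e-01,  2.01518007e-01, -1.53098864e-04, -1.17262649e-03]), 'wrist_force': array([1.18259681, 0.1371948 , 0.03104868]), 'moment': array([-0.02008804,  0.0204023 , -0.03503872]), 'width': 0.9969607442802553}
side {'camera_matrix': array([[395.49997056,   0.        , 260.17385639],
       [  0.        , 395.49997056, 194.09620223],
       [  0.        ,   0.        ,   1.        ]]), 'k1': -0.056079719391226475, 'cam_to_world': array([[-0.88919371, -0.21301013,  0.40492126,  0.20339697],
       [-0.45732242,  0.44050317, -0.77253683,  0.81411134],
       [-0.01381093, -0.87211447, -0.48910696,  0.5935141 ],
       [ 0.        ,  0.        ,  0.        ,  1.        ]])}
top {'camera_matrix': array([[352.28307554,   0.        , 251.12006106],
       [  0.        , 352.28307554, 188.48588807],
       [  0.        ,   0.        ,   1.        ]]), 'k1': -0.04530459172777518, 'cam_to_world': array([[-0.00605019, -0.99340756,  0.11447627,  0.49713526],
       [-0.9999245 ,  0.00723444,  0.00993229,  0.06729405],
       [-0.01069499, -0.11440754, -0.99337633,  1.03155807],
       [ 0.        ,  0.        ,  0.        ,  1.        ]])}
```

View pics/top0.png

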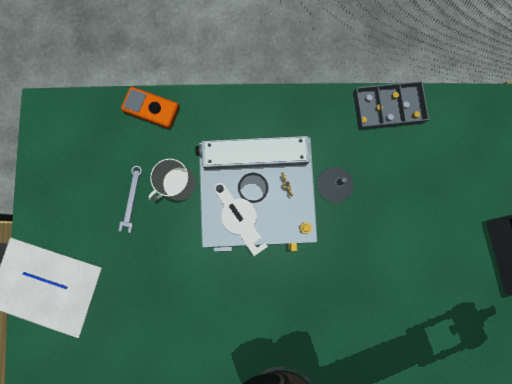

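View pics/side0.png

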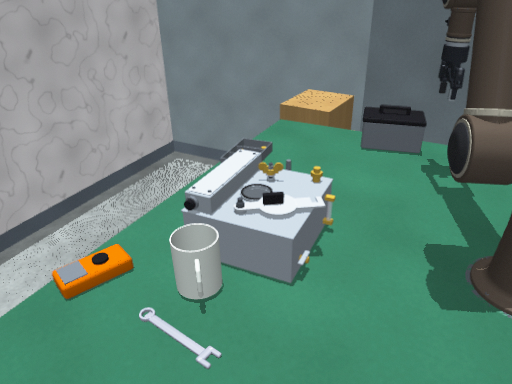

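The top view shows the port at about (253,187), pivot at (220,188), nut at (287,184), handle at (236,212), plug at (306,228), jug at (172,180), funnel at (335,185). The side view agrees: nut at (271,170), handle at (273,198). Next I'll work out positions and zoom in.

```bash
cat > h.py <<'E'
import cv2,numpy as np
from plant import r
def ray(n,uv):
    c=r.calibration(n);K=c["camera_matrix"];T=c["cam_to_world"]
    p=cv2.undistortPoints(np.array([[uv]],float),K,np.array([c["k1"],0,0,0.])).ravel()
    return T[:3,3],T[:3,:3]@np.array([p[0],p[1],1])
def onz(n,uv,z):
    o,d=ray(n,uv);return o+d*(z-o[2])/d[2]
def two(a,b):
    (o1,d1),(o2,d2)=ray("top",a),ray("side",b)
    s=np.linalg.lstsq(np.c_[d1,-d2],o2-o1,rcond=None)[0]
    p,q=o1+s[0]*d1,o2+s[1]*d2
    return (p+q)/2,np.linalg.norm(p-q)
def proj(n,P):
    c=r.calibration(n);T=np.linalg.inv(c["cam_to_world"])
    return cv2.projectPoints(np.atleast_2d(P).astype(float),cv2.Rodrigues(T[:3,:3])[0],T[:3,3],c["camera_matrix"],np.array([c["k1"],0,0,0.]))[0][:,0]
def crop(im,x0,y0,x1,y1,s,f):
    c=cv2.resize(im[y0:y1,x0:x1],None,fx=s,fy=s,interpolation=cv2.INTER_CUBIC)
    for x in range(-(-x0//10)*10,x1,10): cv2.putText(c,str(x),((x-x0)*s,8),0,.3,(0,0,255));cv2.line(c,((x-x0)*s,10),((x-x0)*s,16),(0,0,255))
    for y in range(-(-y0//10)*10,y1,10): cv2.putText(c,str(y),(0,(y-y0)*s+4),0,.3,(0,0,255))
    cv2.imwrite(f,c)
def brass(im,box):
    x0,y0,x1,y1=box;h=cv2.cvtColor(im,cv2.COLOR_BGR2HSV);m=cv2.inRange(h,(12,110,60),(35,255,255))
    k=np.zeros_like(m);k[y0:y1,x0:x1]=m[y0:y1,x0:x1];return k
E
python3 - <<'E'
from h import *
t=cv2.imread("pics/top0.png");s=cv2.imread("pics/side0.png")
a=cv2.resize(t,None)if 0 else None
crop(t,192,130,322,260,4,"pics/a.png");crop(s,180,145,345,245,4,"pics/b.png")
A=cv2.imread("pics/a.png");B=cv2.imread("pics/b.png")
B=cv2.resize(B,(660,400));A=A
cv2.imwrite("pics/b.png",B)
for n,im,box in(("t",t,(278,165,298,203)),("s",s,(255,155,290,190)),("tp",t,(298,215,315,240))):
    m=brass(im,box);M=cv2.moments(m,True);p=np.argwhere(m)[:,::-1]
    print(n,M["m00"],M["m10"]/M["m00"],M["m01"]/M["m00"],cv2.minAreaRect(p.astype(np.float32)),p.min(0),p.max(0))
E
```

```text
t 41.0 285.9024390243902 184.390243902439 ((285.1000061035156, 184.20001220703125), (22.807897567749023, 5.366563320159912), 63.43495178222656) [282 173] [291 194]
s 176.0 270.22159090909093 167.94886363636363 ((270.36553955078125, 168.2862091064453), (23.19519805908203, 11.68568229675293), 3.3664608001708984) [259 162] [282 174]
tp 91.0 305.2307692307692 227.5054945054945 ((305.0, 227.5), (9.0, 10.0), 90.0) [300 223] [310 232]
```

View pics/a.png

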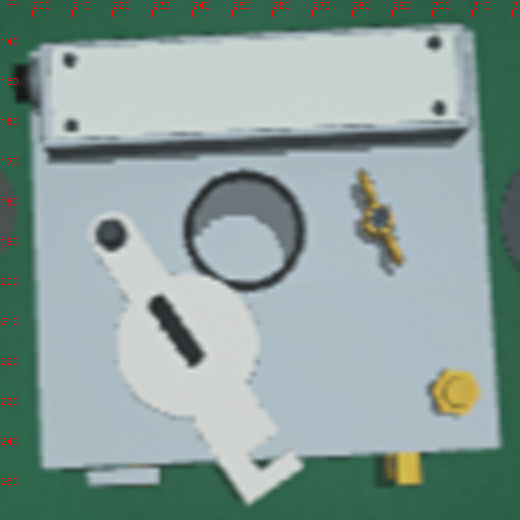

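View pics/b.png

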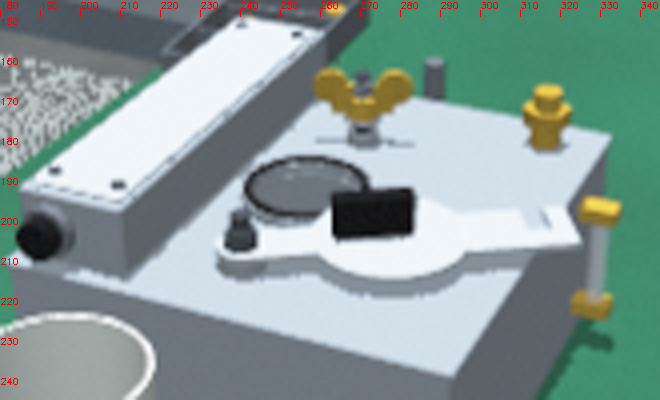

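Run:
```python
from h import *
print("stud top",two((287,183.8),(270.6,163.5)))
print("pivot top",two((220,188.3),(239.3,198)))
e=two((220.3,189),(239.3,207))
print("plug top",two((306,227.8),(316.8,167.5)))
print("handle top(centre)",two((236,212.3),(273,192.5)))
print("port c",onz("top",(252.8,187.8),.13),onz("side",(256.3,191.8),.13))
# tank corners top z=.12 : near-left, near-right, far from housing front bottom
for uv in((202.5,247),(317,241.5),(203,167.8),(309,161)): print(uv,onz("top",uv,.12))
h0,h1=onz("top",(231.3,204.5),.162),onz("top",(240.8,220.5),.162);print("handle ends",h0,h1,np.linalg.norm(h0-h1))
w0,w1=onz("top",(282.5,173),.16),onz("top",(292,196.3),.16);print("wings",w0,w1,np.linalg.norm(w0-w1))
print("wingpair",two((282.5,173),(259.5,166)),two((292,196.3),(282.5,166.5)),two((282.5,173),(282.5,166.5)))
print("jug",onz("top",(172,178),.125),"funnel",onz("top",(335,185),.0),"spout",two((343.5,181),(288.5,160)))
print("housing edge",onz("top",(204,163),.167),onz("top",(308,157.5),.167))
```

```text
stud top (array([ 0.60679498, -0.01329632,  0.16690218]), np.float64(0.0021720760199174156))
pivot top (array([0.6004936 , 0.15483666, 0.15333026]), np.float64(0.002460273734558295))
plug top (array([ 0.49819544, -0.05900716,  0.15824171]), np.float64(0.0023261012196742824))
handle top(centre) (array([0.538263  , 0.11356623, 0.16200899]), np.float64(0.00044298658029812116))
port c [0.60277789 0.0719687  0.13      ] [0.60078    0.07597382 0.13      ]
(202.5, 247) [0.45201229 0.20203738 0.12      ]
(317, 241.5) [ 0.46423683 -0.09155337  0.12      ]
(203, 167.8) [0.65784818 0.20259401 0.12      ]
(309, 161) [ 0.67377707 -0.07612986  0.12      ]
handle ends [0.55782072 0.12526487 0.162     ] [0.51822659 0.10186506 0.162     ] 0.045991813484007486
wings [ 0.63600119 -0.0027399   0.16      ] [ 0.57730652 -0.02536735  0.16      ] 0.06290521102074821
wingpair (array([ 0.63462911, -0.00358293,  0.15842487]), np.float64(0.0035261380223911066)) (array([ 0.57748918, -0.02541637,  0.15913651]), np.float64(0.00022326783163662168)) (array([ 0.60592902, -0.01311664,  0.16353819]), np.float64(0.06229215956115427))
jug [0.63068037 0.28285247 0.125     ] funnel [ 0.62456404 -0.17000571  0.        ] spout (array([ 0.62157721, -0.16728601,  0.11076711]), np.float64(0.0004815690013130947))
housing edge [0.66169548 0.19323906 0.167     ] [ 0.67356151 -0.06646922  0.167     ]
```

Measured layout checks out: stud to pivot is 168 mm (nominal 170), tank yaw is about 2.4°, the cover is open about 59°, and the wing line is at about 18.7° in the tank frame, so 7.39 rad remain. The nut axis is near (0.607, -0.0137). I'll shut the fingers and turn so tool -x is the push direction for the cover.

```bash
cat >> h.py <<'E'
from scipy.spatial.transform import Rotation as Ro
def togo(x,y,z,yaw):
    s=r.state();R=Ro.from_quat(s["eef_rot"]).as_matrix();X=R[:,0];a=np.degrees(np.arctan2(X[1],X[0]))
    yw=np.radians(yaw);T=np.array([[np.cos(yw),np.sin(yw),0],[np.sin(yw),-np.cos(yw),0],[0,0,-1]])
    print("t %.2f"%s["t"],"pos",s["tcp_pos"].round(4),"yaw %.1f"%a,"F",s["wrist_force"].round(1),"q6 %.2f"%s["joints"][5],"w %.2f"%s["width"])
    print(" togo tool mm",(R.T@(np.array([x,y,z])-s["tcp_pos"])*1000).round(1),"turn",Ro.from_matrix(R.T@T).as_rotvec().round(3))
E
python3 -m crank '0 0 0 0 0 -.125;0 0 0 0 0 -.125;0 0 0 0 0 -.125;0 0 0 0 0 -.125;0 0 0 0 0 -.125;0 0 0 0 0 -.125;0 0 0 0 0 -.125;0 0 0 0 0 -.125;0 0 0 0 0 -.125;0 0 0 0 0 -.125;0 0 0 0 0 -.125;0 0 0 0 0 -.125;0 0 0 0 0 -.125;0 0 0 0 0 -.125;0 0 0 0 0 0' -1 20
python3 -c "
from h import *
togo(.522,.138,.23,123.4)"
```

```text
t: 1.35
tcp_pos: [0.2465, -0.5738, 0.2306]
eef_rot: [0.472, 0.881, 0.0, -0.001]
wrist_force: [-0.0, -0.5, 0.2]
width: -0.005
t 1.35 pos [ 0.2465 -0.5738  0.2306] yaw 123.6 F [-0.  -0.5  0.2] q6 -1.82 w -0.00
 togo tool mm [440.  623.6   1.3] turn [ 0.    -0.001  0.004]
```

```bash
python3 -m crank '.022 .0312 0 0 0 0;.022 .0312 0 0 0 0;.022 .0312 0 0 0 0;.022 .0312 0 0 0 0;.022 .0312 0 0 0 0;.022 .0312 0 0 0 0;.022 .0312 0 0 0 0;.022 .0312 0 0 0 0;.022 .0312 0 0 0 0;.022 .0312 0 0 0 0;.022 .0312 0 0 0 0;.022 .0312 0 0 0 0;.022 .0312 0 0 0 0;.022 .0312 0 0 0 0;.022 .0312 0 0 0 0;.022 .0312 0 0 0 0;.022 .0312 0 0 0 0;.022 .0312 0 0 0 0;.022 .0312 0 0 0 0;0 0 0 0 0 0' >/dev/null
python3 -c "
from h import *
togo(.522,.138,.146,123.4)"
```

```text
t 3.02 pos [0.512  0.1073 0.2315] yaw 123.6 F [ 0.2 -0.9  0.5] q6 -0.47 w 0.00
 togo tool mm [19.9 24.9 85.7] turn [ 0.004 -0.002  0.004]
```

```bash
python3 -m crank '.020 .025 0 0 0 0;0 0 .025 0 0 0;0 0 .025 0 0 0;0 0 .020 0 0 0;0 0 .015 0 0 0;0 0 0 0 0 0;0 0 0 0 0 0' >/dev/null
python3 - <<'E'
from h import *
togo(.522,.138,.146,123.4)
t=cv2.cvtColor(r.camera("top"),cv2.COLOR_RGB2BGR);s=cv2.cvtColor(r.camera("side"),cv2.COLOR_RGB2BGR)
crop(t,180,130,320,260,3,"pics/t1.png");crop(s,180,120,345,250,3,"pics/s1.png")
a,b=cv2.imread("pics/t1.png"),cv2.imread("pics/s1.png");h=390
cv2.imwrite("pics/c1.png",cv2.resize(np.hstack([a,b]),None,fx=.87,fy=.87))
E
```

```text
t 3.60 pos [0.5188 0.1316 0.1453] yaw 123.4 F [-0.7  0.8  0.8] q6 -0.42 w 0.00
 togo tool mm [ 3.6  6.2 -0.7] turn [-0.003 -0.001  0.   ]
```

View pics/c1.png

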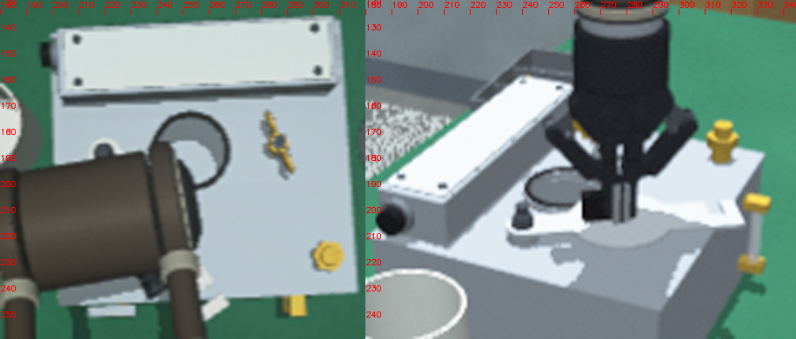

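Side view: the shut fingers (≈276,200) stand on the robot side of the handle (≈264,205), clear of everything. The next move is an arc about the pivot.

```bash
python3 -m crank '-.004 .004 0 0 0 0;-.004 0 0 0 0 0;-.0060 -.0011 0 0 0 -.08;-.0060 -.0011 0 0 0 -.08;-.0060 -.0011 0 0 0 -.08;-.0060 -.0011 0 0 0 -.08;-.0060 -.0011 0 0 0 -.08;-.0060 -.0011 0 0 0 -.08;-.0060 -.0011 0 0 0 -.08;-.0060 -.0011 0 0 0 -.08;-.0060 -.0011 0 0 0 -.08;-.0060 -.0011 0 0 0 -.08;-.0060 -.0011 0 0 0 -.08;0 0 0 0 0 0' >/dev/null
python3 - <<'E'
from h import *
# target: closed, finger 17mm robot side of handle
yaw=np.radians(2.4);ex=np.array([np.cos(yaw),np.sin(yaw)]);ey=np.array([-ex[1],ex[0]])
P=np.array([.6005,.1555])-.077*ey-.017*ex
print(P);togo(P[0],P[1],.146,182.4)
E
```

```text
[0.58673934 0.07785566]
t 4.87 pos [0.5759 0.0821 0.1473] yaw 174.0 F [0.4 1.2 0.5] q6 -1.40 w 0.00
 togo tool mm [-11.2  -3.1   1.3] turn [ 0.     0.002 -0.147]
```

```bash
python3 -m crank '-.0055 -.001 0 0 0 -.075;-.0055 -.001 0 0 0 -.07;0 0 0 0 0 0'; python3 -m crank '-.002 0 0 0 0 0;-.002 0 0 0 0 0;0 0 0 0 0 0'; python3 -m crank '-.002 0 0 0 0 0;-.002 0 0 0 0 0;0 0 0 0 0 0'
```

```text
t: 5.12
tcp_pos: [0.5859, 0.0793, 0.1468]
eef_rot: [-0.019, 1.0, -0.0, 0.0]
wrist_force: [-0.2, -0.5, -0.5]
width: 0.001
t: 5.37
tcp_pos: [0.5859, 0.0794, 0.1466]
eef_rot: [-0.018, 1.0, -0.001, -0.004]
wrist_force: [-10.3, -0.3, 7.8]
width: 0.006
t: 5.62
tcp_pos: [0.5859, 0.0794, 0.1466]
eef_rot: [-0.018, 1.0, -0.001, -0.009]
wrist_force: [-17.6, -2.2, 15.4]
width: -0.002
```

The hand stopped dead at x = 0.586 (predicted 0.587) with force building, so the cover looks home. I'll back off, lift, move towards the stroke start and check with a picture.

```bash
python3 -m crank '.008 0 0 0 0 0;.012 0 0 0 0 0;0 0 -.03 0 0 0;0 0 -.03 0 0 0;.03 0 0 0 0 0;.03 0 0 0 0 0;.03 0 0 0 0 0;0 0 0 0 0 0' >/dev/null
python3 - <<'E'
from h import *
t=cv2.cvtColor(r.camera("top"),cv2.COLOR_RGB2BGR);s=cv2.cvtColor(r.camera("side"),cv2.COLOR_RGB2BGR)
cv2.imwrite("pics/t2f.png",t);cv2.imwrite("pics/s2f.png",s)
togo(.607,-.014,.2,180)
crop(t,190,130,320,260,3,"pics/t2.png");crop(s,180,120,345,250,3,"pics/s2.png")
cv2.imwrite("pics/c2.png",cv2.resize(np.hstack([cv2.imread("pics/t2.png"),cv2.imread("pics/s2.png")]),None,fx=.9,fy=.9))
E
```

```text
t 6.38 pos [0.483  0.0758 0.2066] yaw -177.8 F [-0.5 -0.5  0.9] q6 -1.54 w -0.00
 togo tool mm [-120.5  -94.3    6.9] turn [-0.     0.002  0.038]
```

View pics/c2.png

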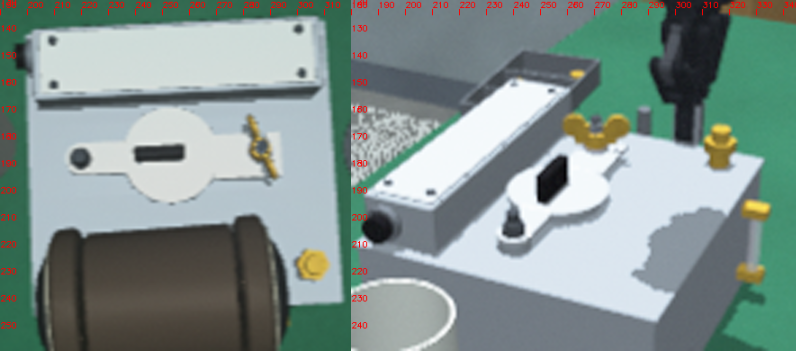

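Pictures: the cover is closed with its ear under the nut (261,150 in the left panel) and the nut's wings are unturned. Now I turn the hand to the stroke start, trailing the near wing by 25°.

```bash
cat >> h.py <<'E'
N=np.array([.607,-.0137])
def fin(a,z=.153,rad=.025,off=.0135):
    t=np.radians(a);u=np.array([np.cos(t),np.sin(t)]);p=np.array([np.sin(t),-np.cos(t)])
    P=N+rad*u-off*p;togo(P[0],P[1],z,a-90)
E
python3 -m crank '0 0 0 0 0 .115;0 0 0 0 0 .115;0 0 0 0 0 .115;0 0 0 0 0 .115;0 0 0 0 0 .115;0 0 0 0 0 .115;0 0 0 0 0 .115;0 0 0 0 0 0;0 0 0 0 0 0' >/dev/null
python3 -c "
from h import *
fin(226)"
```

```text
t 7.13 pos [0.4849 0.0758 0.2067] yaw 136.2 F [ 1.7 -0.3 -0.8] q6 -0.74 w 0.00
 togo tool mm [-163.4   -5.3   54. ] turn [0.002 0.002 0.004]
```

```bash
python3 -m crank '-.0325 -.001 0 0 0 0;-.0325 -.001 0 0 0 0;-.0325 -.001 0 0 0 0;-.0325 -.001 0 0 0 0;-.0325 -.001 0 0 0 0;0 0 0 0 0 0;0 0 0 0 0 0' >/dev/null
python3 -c "
from h import *
fin(226)"
```

```text
t 7.72 pos [ 0.5984 -0.0419  0.206 ] yaw 136.1 F [-0.6  0.  -0.1] q6 -0.95 w 0.00
 togo tool mm [-0.1  1.2 53. ] turn [0.    0.    0.001]
```

```bash
python3 -m crank '0 .001 .02 0 0 0;0 0 .02 0 0 0;0 0 .013 0 0 0;0 0 0 0 0 0' ; python3 -m crank '.0031 -.00144 0 0 0 .12;.0031 -.00144 0 0 0 .12;.0031 -.00144 0 0 0 .12;.0031 -.00144 0 0 0 .12;.0031 -.00144 0 0 0 .12;.0031 -.00144 0 0 0 .12;.0031 -.00144 0 0 0 .12;.0031 -.00144 0 0 0 .12;.0031 -.00144 0 0 0 .12;.0031 -.00144 0 0 0 .12'
python3 -c "
from h import *
fin(226-68.75)"
```

```text
t: 8.05
tcp_pos: [0.5942, -0.0385, 0.1495]
eef_rot: [0.373, 0.928, -0.001, -0.004]
wrist_force: [-1.3, -0.2, -1.0]
width: 0.001
t: 8.88
tcp_pos: [0.577, -0.0149, 0.1543]
eef_rot: [0.833, 0.553, 0.0, 0.001]
wrist_force: [0.4, -1.1, -0.9]
width: 0.004
t 8.88 pos [ 0.577  -0.0149  0.1543] yaw 67.1 F [ 0.4 -1.1 -0.9] q6 0.30 w 0.00
 togo tool mm [-0.8  2.2  1.3] turn [ 0.001  0.    -0.002]
```

```bash
python3 -m crank '.0031 .0004 0 0 0 .12;.0031 -.00144 0 0 0 .12;.0031 -.00144 0 0 0 .12;.0031 -.00144 0 0 0 .12;.0031 -.00144 0 0 0 .12;.0031 -.00144 0 0 0 .12;.0031 -.00144 0 0 0 .12;.0031 -.00144 0 0 0 .12;.0031 -.00144 0 0 0 .12;.0031 -.00144 0 0 0 .12;.0031 -.00144 0 0 0 .12;.0031 -.00144 0 0 0 .12;.0031 -.00144 0 0 0 .12;.0031 -.00144 0 0 0 .12;0 0 0 0 0 0'
python3 - <<'E'
from h import *
fin(226-24*6.875)
t=cv2.cvtColor(r.camera("top"),cv2.COLOR_RGB2BGR);s=cv2.cvtColor(r.camera("side"),cv2.COLOR_RGB2BGR)
crop(t,220,130,340,260,3,"pics/t3.png");crop(s,200,120,345,250,3,"pics/s3.png")
cv2.imwrite("pics/c3.png",np.hstack([cv2.imread("pics/t3.png"),cv2.imread("pics/s3.png")]))
E
```

```text
t: 10.13
tcp_pos: [0.607, 0.0161, 0.1539]
eef_rot: [0.968, -0.25, -0.0, 0.0]
wrist_force: [-0.8, -0.4, -0.6]
width: 0.001
t 10.13 pos [0.607  0.0161 0.1539] yaw -28.9 F [-0.8 -0.4 -0.6] q6 2.03 w 0.00
 togo tool mm [0.9 1.1 0.9] turn [0.    0.001 0.001]
```

View pics/c3.png

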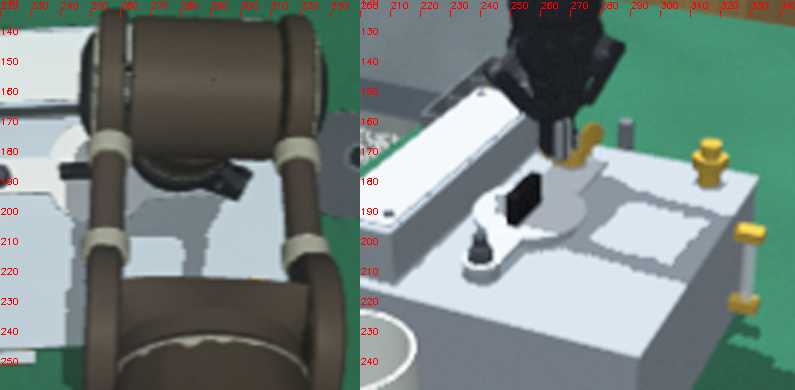

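The near wing has swung round; the other wing (≈290,142 on the right) now faces the near right. I'll back off, lift and swing back at height to get behind it.

```bash
python3 -m crank '-.004 0 0 0 0 0;0 0 -.025 0 0 0;0 0 -.025 0 0 0;-.0029 .0018 0 0 0 -.12;-.0029 .0018 0 0 0 -.12;-.0029 .0018 0 0 0 -.12;-.0029 .0018 0 0 0 -.12;-.0029 .0018 0 0 0 -.12;-.0029 .0018 0 0 0 -.12;-.0029 .0018 0 0 0 -.12;-.0029 .0018 0 0 0 -.12;-.0029 .0018 0 0 0 -.12;-.0029 .0018 0 0 0 -.12;-.0029 .0018 0 0 0 -.12;-.0029 .0018 0 0 0 -.12;-.0029 .0018 0 0 0 -.12;-.0029 .0018 0 0 0 -.12;-.0029 .0018 0 0 0 -.12'>/dev/null
python3 -m crank '-.0029 .0018 0 0 0 -.12;-.0029 .0018 0 0 0 -.12;-.0029 .0018 0 0 0 -.12;-.0029 .0018 0 0 0 -.12;-.0029 .0018 0 0 0 -.12;-.0029 .0018 0 0 0 -.12;-.0029 .0018 0 0 0 -.12;-.0029 .0018 0 0 0 -.12;-.0029 .0018 0 0 0 -.12;-.0029 .0018 0 0 0 -.12;-.0029 .0018 0 0 0 -.12;-.0029 .0018 0 0 0 -.12;-.0029 .0018 0 0 0 -.12;-.0029 .0018 0 0 0 -.12;-.0029 .0018 0 0 0 -.12;0 0 0 0 0 0;0 0 0 0 0 0'>/dev/null
python3 -c "
from h import *
fin(267)"
```

```text
t 13.15 pos [ 0.6159 -0.0365  0.2036] yaw 177.3 F [-0.1 -0.2 -1.3] q6 -1.65 w -0.00
 togo tool mm [-3.3 -2.7 50.6] turn [-0.     0.001  0.005]
```

```bash
python3 -m crank '-.0033 -.0027 0 0 0 0;0 0 .02 0 0 0;0 0 .02 0 0 0;0 0 .010 0 0 0;0 0 0 0 0 0;0 0 0 0 0 0' ; python3 -m crank '.0031 -.00144 0 0 0 .12;.0031 -.00144 0 0 0 .12;.0031 -.00144 0 0 0 .12;.0031 -.00144 0 0 0 .12;.0031 -.00144 0 0 0 .12;.0031 -.00144 0 0 0 .12;.0031 -.00144 0 0 0 .12;.0031 -.00144 0 0 0 .12;.0031 -.00144 0 0 0 .12;.0031 -.00144 0 0 0 .12;.0031 -.00144 0 0 0 .12;.0031 -.00144 0 0 0 .12;.0031 -.00144 0 0 0 .12;.0031 -.00144 0 0 0 .12;.0031 -.00144 0 0 0 .12'
python3 -c "
from h import *
fin(267-15*6.875)"
```

```text
t: 13.65
tcp_pos: [0.6186, -0.0396, 0.1527]
eef_rot: [0.023, 1.0, 0.0, -0.001]
wrist_force: [0.4, 0.4, 0.4]
width: -0.002
t: 14.9
tcp_pos: [0.5794, -0.0206, 0.155]
eef_rot: [0.799, 0.601, 0.0, 0.001]
wrist_force: [-1.5, -1.6, 1.0]
width: -0.0
t 14.90 pos [ 0.5794 -0.0206  0.155 ] yaw 73.9 F [-1.5 -1.6  1. ] q6 0.17 w -0.00
 togo tool mm [ 0.8 -0.4  2. ] turn [0.002 0.001 0.   ]
```

```bash
python3 -m crank '.0031 -.00144 .001 0 0 .12;.0031 -.00144 0 0 0 .12;.0031 -.00144 0 0 0 .12;.0031 -.00144 0 0 0 .12;.0031 -.00144 0 0 0 .12;.0031 -.00144 0 0 0 .12;.0031 -.00144 0 0 0 .12;.0031 -.00144 0 0 0 .12;.0031 -.00144 0 0 0 .12;.0031 -.00144 0 0 0 .12;.0031 -.00144 0 0 0 .12;.0031 -.00144 0 0 0 .12;.0031 -.00144 0 0 0 .12;.0031 -.00144 0 0 0 .12;.0031 -.00144 0 0 0 .12;0 0 0 0 0 0'
python3 -c "
from h import *
fin(267-30*6.875)"
```

```text
t: 16.23
tcp_pos: [0.6076, 0.0146, 0.1536]
eef_rot: [0.968, -0.251, 0.0, -0.0]
wrist_force: [-0.9, -0.1, -0.3]
width: -0.003
t 16.23 pos [0.6076 0.0146 0.1536] yaw -29.0 F [-0.9 -0.1 -0.3] q6 2.03 w -0.00
 togo tool mm [-0.2 -0.1  0.6] turn [-0.    -0.001  0.004]
```

```bash
python3 -m crank '-.004 0 0 0 0 0;0 0 -.025 0 0 0;0 0 -.025 0 0 0;-.0029 .0018 0 0 0 -.12;-.0029 .0018 0 0 0 -.12;-.0029 .0018 0 0 0 -.12;-.0029 .0018 0 0 0 -.12;-.0029 .0018 0 0 0 -.12;-.0029 .0018 0 0 0 -.12;-.0029 .0018 0 0 0 -.12;-.0029 .0018 0 0 0 -.12;-.0029 .0018 0 0 0 -.12;-.0029 .0018 0 0 0 -.12;-.0029 .0018 0 0 0 -.12;-.0029 .0018 0 0 0 -.12;-.0029 .0018 0 0 0 -.12;-.0029 .0018 0 0 0 -.12;-.0029 .0018 0 0 0 -.12'>/dev/null
python3 -m crank '-.0029 .0018 0 0 0 -.12;-.0029 .0018 0 0 0 -.12;-.0029 .0018 0 0 0 -.12;-.0029 .0018 0 0 0 -.12;-.0029 .0018 0 0 0 -.12;-.0029 .0018 0 0 0 -.12;-.0029 .0018 0 0 0 -.12;-.0029 .0018 0 0 0 -.12;-.0029 .0018 0 0 0 -.12;-.0029 .0018 0 0 0 -.12;-.0029 .0018 0 0 0 -.12;-.0029 .0018 0 0 0 -.12;-.0029 .0018 0 0 0 -.12;-.0029 .0018 0 0 0 -.12;-.0029 .0018 0 0 0 -.12;0 0 0 0 0 0;0 0 0 0 0 0'>/dev/null
python3 -c "
from h import *
fin(267)"
```

```text
t 19.15 pos [ 0.616  -0.0374  0.203 ] yaw 177.3 F [ 0.2  0.5 -0.3] q6 -1.66 w 0.00
 togo tool mm [-3.2 -1.8 50. ] turn [-0.     0.002  0.005]
```

```bash
python3 -m crank '-.0033 -.002 0 0 0 0;0 0 .02 0 0 0;0 0 .02 0 0 0;0 0 .011 0 0 0;0 0 0 0 0 0;0 0 0 0 0 0' ; python3 -m crank '.0031 -.00144 0 0 0 .12;.0031 -.00144 0 0 0 .12;.0031 -.00144 0 0 0 .12;.0031 -.00144 0 0 0 .12;.0031 -.00144 0 0 0 .12;.0031 -.00144 0 0 0 .12;.0031 -.00144 0 0 0 .12;.0031 -.00144 0 0 0 .12;.0031 -.00144 0 0 0 .12;.0031 -.00144 0 0 0 .12;.0031 -.00144 0 0 0 .12;.0031 -.00144 0 0 0 .12;.0031 -.00144 0 0 0 .12;.0031 -.00144 0 0 0 .12;.0031 -.00144 0 0 0 .12;.0031 -.00144 0 0 0 .12;0 0 0 0 0 0'
python3 -c "
from h import *
fin(267-16*6.875,.152)"
```

```text
t: 19.65
tcp_pos: [0.6182, -0.0397, 0.1506]
eef_rot: [0.023, 1.0, 0.0, -0.001]
wrist_force: [1.0, -0.2, 0.4]
width: -0.003
t: 21.07
tcp_pos: [0.5788, -0.0167, 0.1529]
eef_rot: [0.833, 0.554, 0.001, 0.001]
wrist_force: [0.2, 0.2, 0.9]
width: -0.003
t 21.07 pos [ 0.5788 -0.0167  0.1529] yaw 67.3 F [0.2 0.2 0.9] q6 0.29 w -0.00
 togo tool mm [ 0.3 -0.2  0.9] turn [ 0.002 -0.     0.005]
```

```bash
python3 -m crank '.0031 -.00144 0 0 0 .12;.0031 -.00144 0 0 0 .12;0 0 0 0 0 0'; python3 -m crank '.0013 -.0007 0 0 0 .05;.0013 -.0007 0 0 0 .05;0 0 0 0 0 0'; python3 -m crank '.0013 -.0007 0 0 0 .05;.0013 -.0007 0 0 0 .05;0 0 0 0 0 0'; python3 -c "
from h import *
fin(137.4,.152);print(r.state()['moment'])"
```

```text
t: 21.32
tcp_pos: [0.5791, -0.0099, 0.1525]
eef_rot: [0.892, 0.451, 0.001, 0.001]
wrist_force: [1.3, -0.2, 1.0]
width: -0.003
t: 21.57
tcp_pos: [0.5795, -0.0073, 0.1523]
eef_rot: [0.913, 0.408, 0.001, 0.001]
wrist_force: [-0.5, -0.3, -0.6]
width: 0.001
t: 21.82
tcp_pos: [0.5794, -0.0053, 0.152]
eef_rot: [0.932, 0.362, -0.001, 0.001]
wrist_force: [-2.2, -3.7, 3.0]
width: -0.001
t 21.82 pos [ 0.5794 -0.0053  0.152 ] yaw 42.4 F [-2.2 -3.7  3. ] q6 0.75 w -0.00
 togo tool mm [-0.9  1.  -0. ] turn [ 0.001  0.002 -0.087]
[-0.53077347  0.43310376 -0.00496605]
```

```bash
python3 -m crank '.0015 0 0 0 0 0;.0015 0 0 0 0 0;0 0 0 0 0 0'; python3 -m crank '.0015 0 0 0 0 0;.0015 0 0 0 0 0;0 0 0 0 0 0'
```

```text
t: 22.07
tcp_pos: [0.5797, -0.0049, 0.1517]
eef_rot: [0.932, 0.362, -0.003, 0.001]
wrist_force: [-7.3, -8.3, 6.9]
width: -0.001
t: 22.32
tcp_pos: [0.58, -0.0045, 0.1516]
eef_rot: [0.932, 0.363, -0.006, 0.002]
wrist_force: [-11.0, -12.3, 9.6]
width: -0.0
```

Hard stop reached (16 N, no further motion). I'll back off, lift, retreat and check the nut.

```bash
python3 -m crank '-.009 0 0 0 0 0;-.006 0 0 0 0 0;0 0 -.03 0 0 0;0 0 -.03 0 0 0;-.04 0 0 0 0 0;-.04 0 0 0 0 0;-.03 .03 0 0 0 0;0 .04 0 0 0 0;-.02 -.03 0 0 0 0;-.03 -.03 0 0 0 0;0 0 0 0 0 0'
python3 - <<'E'
from h import *
t=cv2.cvtColor(r.camera("top"),cv2.COLOR_RGB2BGR);s=cv2.cvtColor(r.camera("side"),cv2.COLOR_RGB2BGR)
cv2.imwrite("pics/t4f.png",t);cv2.imwrite("pics/s4f.png",s)
crop(t,190,130,320,260,3,"pics/t4.png");crop(s,180,120,345,250,3,"pics/s4.png")
cv2.imwrite("pics/c4.png",cv2.resize(np.hstack([cv2.imread("pics/t4.png"),cv2.imread("pics/s4.png")]),None,fx=.9,fy=.9))
for n,im,box in(("t",t,(276,165,300,205)),("s",s,(255,150,292,195))):
    m=brass(im,box);p=np.argwhere(m)[:,::-1];print(n,len(p),cv2.minAreaRect(p.astype(np.float32)))
E
```

```text
t: 23.23
tcp_pos: [0.4522, -0.1219, 0.2054]
eef_rot: [0.933, 0.36, -0.006, -0.006]
wrist_force: [-1.5, 1.2, -2.4]
width: 0.002
t 30 ((286.808837890625, 184.48526000976562), (6.595898628234863, 21.24492835998535), 57.52880859375)
s 72 ((270.197998046875, 167.48019409179688), (15.52258014678955, 7.6617865562438965), 84.2894058227539)
```

View pics/c4.png

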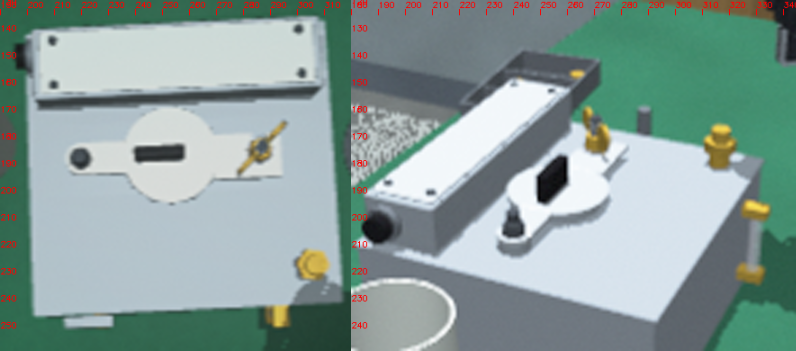

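The picture shows the wings from (278,194) to (296,175), i.e. a world line at about 137° (seated would be 137.4°). The cover is home, the plug unmoved and the hand clear. I'll confirm numerically and hand in.

Run:
```python
from h import *
a,b=onz("top",(278.1,194.4),.158),onz("top",(295.9,175.2),.158);d=a-b
print("wing line deg (tank)",np.degrees(np.arctan2(d[1],d[0]))-2.4,"len",np.linalg.norm(d))
for f in("t0","t4"):
    im=cv2.imread("pics/top0.png" if f=="t0" else "pics/t4f.png");M=cv2.moments(brass(im,(298,215,315,240)),True);print("plug px",M["m10"]/M["m00"],M["m01"]/M["m00"])
x=cv2.absdiff(cv2.imread("pics/top0.png"),cv2.imread("pics/t4f.png")).max(2)
print("jug/spanner diff px",(x[155:235,115:196]>40).sum(),"funnel",(x[165:205,320:356]>40).sum())
print(r.state()["joint_velocities"].round(3),r.state()["t"]);r.hand_in()
```

```text
wing line deg (tank) 134.25028793710655 len 0.06601621952558093
plug px 305.2307692307692 227.5054945054945
plug px 305.2307692307692 227.5054945054945
jug/spanner diff px 0 funnel 0
[ 0.014  0.    -0.085 -0.003 -0.022  0.011] 23.3333
the job is handed in; nothing more can be done
```

The port is closed and the job is handed in at 23.3 s, but `hand_in` gave no verdict, so the result rests on my own checks.

**What I did:** I pushed the cover home with the shut fingers on the handle's robot-side face until it stopped hard. The wing nut then went down in three clockwise strokes until it stopped hard at about 16 N. The fingers stayed shut throughout.

**Last checks:**
- **Nut:** the wing line is at 134.3° in the tank's frame, where the seat is 135°. From above the wings look the same half a turn out, so the hard stop and the total of about 1.18 turns are what show it is seated.
- **Cover:** its ear is round the stud under the nut in the pictures; I did not measure its angle separately.
- **Bystanders:** the plug, jug, spanner and funnel show no change in the top view.
- **Hand:** it stands clear at 0.205 m height, though a small joint motion (up to 0.085 rad/s) was still dying out when I handed in.

No check failed. The two cameras agreed to about 2–4 mm at the start.

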